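# Stack a set of small test sieves on the shaker

### The job

Build the sieve stack on the shaker for the next run: first seat the white pan on the shaker's round carrier, then on it the blue fine sieve, the yellow medium sieve and the red coarse sieve in that order, and close the stack with the grey lid, each part fully home and level on the one below. Leave the green sieve and the two vials standing among the parts where they are.

Things in the scene. Friction and masses are not known exactly. Their poses are not given: they have to be found in the camera images.
- pan: White pan, plain floor. Round, 56 mm across, 30 mm high: tapered solid foot 8 mm high (36 mm across at the bottom, 45 mm at its top), then a straight wall 22 mm high, 3 mm thick, 50 mm inside, open on top. A foot drops into the rim below with 2.5 mm play all round until the step (8 mm up) rests on it. Loose, 60 g (+-35 %), upright. Origin: centre of the foot's underside; z up; yaw means nothing.
- fine_sieve: Blue plastic sieve with very fine metal mesh. Same outer shape, size, weight and origin as the pan; its foot nests in the rim below the same way: seated, its origin is 22 mm above that of the part below.
- medium_sieve: Yellow plastic sieve with medium metal mesh. Same outer shape, size, weight and origin as the pan; its foot nests in the rim below the same way: seated, its origin is 22 mm above that of the part below.
- coarse_sieve: Red plastic sieve with coarse metal mesh. Same outer shape, size, weight and origin as the pan; its foot nests in the rim below the same way: seated, its origin is 22 mm above that of the part below.
- lid: Grey round lid with a black knob: foot as on the pan (8 mm high, 36 to 45 mm across), above it a disc 56 mm across (8 to 14 mm above the origin), on it a knob 18 mm across (14 to 34 mm above the origin), by which to pick it from above. Loose, 50 g (+-35 %). Seated, its origin is 22 mm above that of the sieve below. Origin: centre of the foot's underside; z up.
- shaker: Sieve shaker, fixed to the worktop at a place and yaw that vary: a white box 110 x 110 mm, top 46 mm above the worktop, with a small display and knob on the face towards the robot; on top a round aluminium carrier. Origin: centre of its underside, on the worktop; z up, -x is the display face.
- seat (a point): Centre of the mouth of the shaker's aluminium carrier, level with its rim, 60 mm above the worktop. The carrier is a ring 66 mm across outside, 50 mm inside, 9 mm deep, 14 mm above the housing; the pan's foot drops in with 2.5 mm play and its step rests on the rim: the pan's origin is then 8 mm below this point. z up.
- spare_sieve: Green plastic sieve with metal mesh, not part of this stack; stays where it is. Same outer shape, size, weight and origin as the pan.
- blue_cap_vial: Clear sample vial with blue cap, 27 mm diameter, 57 mm high, loose, stands upright among the parts; stays where it is. Origin: centre of the underside.
- green_cap_vial: Clear sample vial with green cap, 27 mm diameter, 57 mm high, loose, stands upright among the parts; stays where it is. Origin: centre of the underside.

How it is judged (in metres and radians):
On the way, in this order (a step that is already met when the one before it is completed fails the run):
1. the white pan on the shaker, fully home (horizontal distance between pan and seat below 0.006 m and z of pan in the frame of seat between -0.011 and -0.005 m and angle between pan's own z axis and vertical below 0.08 rad), for 0.2 s.
2. the blue fine sieve on the pan, fully home (horizontal distance between fine_sieve and pan below 0.006 m and z of fine_sieve in the frame of pan between 0.019 and 0.025 m and angle between fine_sieve's own z axis and vertical below 0.08 rad), for 0.2 s.
3. the yellow medium sieve on the blue one, fully home (horizontal distance between medium_sieve and fine_sieve below 0.006 m and z of medium_sieve in the frame of fine_sieve between 0.019 and 0.025 m and angle between medium_sieve's own z axis and vertical below 0.08 rad), for 0.2 s.
4. the red coarse sieve on the yellow one, fully home (horizontal distance between coarse_sieve and medium_sieve below 0.006 m and z of coarse_sieve in the frame of medium_sieve between 0.019 and 0.025 m and angle between coarse_sieve's own z axis and vertical below 0.08 rad), for 0.2 s.
5. the lid on the red sieve, fully home (horizontal distance between lid and coarse_sieve below 0.006 m and z of lid in the frame of coarse_sieve between 0.019 and 0.025 m and angle between lid's own z axis and vertical below 0.08 rad), for 0.2 s.
At the end, for the whole second after the job is handed in: On the carrier: pan, blue, yellow, red sieve, lid, each on the one below: height within 3 mm of fully home, centres within 6 mm, tilt below 0.08 rad, at rest (below 0.02 m/s); green sieve and both vials within 20 mm of their start, upright within 0.3 rad (all of step 1 and all of step 2 and all of step 3 and all of step 4 and all of step 5 and linear speed of each of pan, fine_sieve, medium_sieve, coarse_sieve, lid below 0.02 m/s and distance of each of spare_sieve, blue_cap_vial, green_cap_vial from where it was at the start of the episode below 0.02 m and angle between each of spare_sieve, blue_cap_vial, green_cap_vial's own z axis and vertical below 0.3 rad); the robot touches nothing.
It fails at once if the green sieve pushed away (20 mm) or tipped (0.3 rad) (distance of spare_sieve from where it was at the start of the episode above 0.02 m or angle between spare_sieve's own z axis and vertical above 0.3 rad).
It fails at once if the blue-capped vial pushed away (20 mm) or tipped (0.3 rad) (distance of blue_cap_vial from where it was at the start of the episode above 0.02 m or angle between blue_cap_vial's own z axis and vertical above 0.3 rad).
It fails at once if the green-capped vial pushed away (20 mm) or tipped (0.3 rad) (distance of green_cap_vial from where it was at the start of the episode above 0.02 m or angle between green_cap_vial's own z axis and vertical above 0.3 rad).
It also fails if it takes over 131 s, if anything falls off the work surface, if the arm or the gripper's body presses on something with over 40 N, if the wrist force passes 120 N, or if a joint passes its speed limit or range.

### The arm

A 6-joint arm with a two-finger parallel gripper is mounted at the origin on a cart in front of the work surface, level with it; the furniture and walls round the work are solid. World frame = base frame: x ahead of the robot, y to its left, z up, the work surface at z = 0. Lengths are in mm, angles in rad, forces in N, time in s.
With the tool pointing down it reaches from about 400 to 825 mm from the base axis. Payload 7 kg.
Tool frame: the origin (TCP) lies at the very end of the fingers, on their centre line; the grasp point (between the pads) lies 19 mm behind it; z points along the fingers, y is the line along which they close (so a half turn about z gives the same grasp; the last joint's range is limited). The gripper opens to 88 mm and grips with 3 to 60 N. Pads are 19 mm wide; open, the fingers measure 130 mm over their backs; the gripper's body (78 mm by 193 mm) begins 47 mm behind the grasp point.
Start: joints at [-0.814, 0.359, 0.012, 0, -1.224, -0.288], TCP at [304.947, -602.165, 226.561] pointing down, gripper open.
Joint ranges: [-3.07, 3.07], [-1.43, 2.12], [-1.02, 1.25], [-3.03, 1.67], [-3.05, -0], [-3.03, 3.03]. Speed limits (rad/s): [2.39, 2.39, 3.01, 3.14, 3.14, 3.14].

### API

Orientations are given as a unit quaternion [x, y, z, w].
In Python, from plant import bot gives the robot as it stands. Calls block until the motion is done:
- bot.move_ptp(position, orientation): joint-space move of the TCP to a pose.
- bot.line_to(position, velocity=150, ori=None): straight line of the TCP; ori=None keeps the orientation; velocity is the mean speed in mm/s.
- bot.move_joints(angles): joint-space move.
- bot.move_gripper(opening, force=None): finger opening in mm; force is the grip in N (None keeps the last); returns when the fingers have stopped.
- bot.pause(seconds).
- bot.solve_ik(position, orientation): joint angles nearest the present ones, or None.
- bot.read_state(): the state.
- bot.camera(name): name is "scene" or "top" or "wrist"; returns the picture (384x512x3 uint8, red, green, blue); there is no depth.
- bot.get_calibration(name): a dict with "fx", "fy", "cx", "cy" (pixels), "distortion" ([k1, k2, p1, p2, k3] as OpenCV has them; the pictures are not rectified), "view" (4x4, takes a point from world to camera coordinates); the wrist camera has in their place "T_tool_cam" (4x4, takes a point from camera to tool coordinates, whose origin is the TCP and whose axes are the flange's). Camera axes: x right, y up, looking along -z (the intrinsics and any distortion apply to the point x, -y, -z); pixel columns grow to the right and rows downward; lengths in mm; the calibration is good to about 2 mm. A picture is of the moment at which its call begins: read the wrist's pose just before it. get_calibration takes no time and is no camera call.
A pose or a line that the arm cannot do raises bot.Unreachable and nothing moves.
- bot.close_job(): hands the job in; it is judged then, once.
The state is a dict: "t": time; "joint_pos": joint angles; "qvel": joint speeds; "tau": joint torques, N m; "tcp_pos": TCP position; "eef_rot": TCP orientation; "contact_force": force on the tool from outside, world axes, zero at the start; "moment": the same for the moment, N m; "width": finger opening in mm; "finger_force": force on a finger pad.
Only numpy, scipy, OpenCV 4.12 (cv2) and the standard library are available. Lean on these libraries where they do the work, as an engineer would, in place of code of your own. Each camera call takes 0.05 s, during which the arm holds its last target. There are 200 camera calls.

## Working session

There is one attempt and no reset: what is moved stays moved. The work goes in short steps, each a Python script; the robot and the scene stay as the last script left them, time stands still between calls to the robot, and variables do not carry over. Pictures are saved under pics/ and viewed, at most 14 in all, crops included, and the job is handed in when it is done.

```bash
ls; mkdir -p pics; python3 - <<'E'
from plant import bot
import cv2,numpy as np
for n in ["scene","top"]:
    cv2.imwrite(f"pics/{n}0.png",bot.camera(n)[:,:,::-1])
    c=bot.get_calibration(n); print(n,c)
print(bot.get_calibration("wrist")); s=bot.read_state(); print(s)
E
```

```text
pics
scene {'fx': 364.0277331717506, 'fy': 364.0277331717506, 'cx': 256.9639706316902, 'cy': 191.1092004245545, 'distortion': array([-0.02012657,  0.        ,  0.        ,  0.        ,  0.        ]), 'view': array([[-6.18617073e-01, -7.85497168e-01, -1.75247136e-02,
         3.60840721e+02],
       [ 4.54513472e-01, -3.75967120e-01,  8.07506178e-01,
        -2.73060120e+02],
       [-6.40882532e-01,  4.91571890e-01,  5.89598725e-01,
        -6.83276427e+02],
       [ 0.00000000e+00,  0.00000000e+00,  0.00000000e+00,
         1.00000000e+00]])}
top {'fx': 430.72445799012644, 'fy': 430.72445799012644, 'cx': 254.0889332836044, 'cy': 193.80325942052113, 'distortion': array([0.02588824, 0.        , 0.        , 0.        , 0.        ]), 'view': array([[ 1.56425238e-04, -9.99911771e-01,  1.32825631e-02,
         2.11643359e+01],
       [ 9.92320865e-01,  1.79813381e-03,  1.23677270e-01,
        -5.27088732e+02],
       [-1.23690242e-01,  1.31612182e-02,  9.92233595e-01,
        -1.09494800e+03],
       [ 0.00000000e+00,  0.00000000e+00,  0.00000000e+00,
         1.00000000e+00]])}
{'fx': 34
[... 532 characters left out ...]
00]])}
{'t': 0.1, 'joint_pos': array([-8.13927309e-01,  3.59290202e-01,  1.11594343e-02, -3.07639940e-04,
       -1.22411146e+00, -2.88097901e-01]), 'qvel': array([-0.00013141, -0.00156756,  0.00268057,  0.00120823,  0.00014757,
        0.00223648]), 'tau': array([-4.76956266e-04, -5.84165311e+01,  2.93751258e+01,  7.01552153e+00,
        1.01535057e-02, -4.69321947e-05]), 'tcp_pos': array([ 304.73385569, -601.80548724,  225.73665056]), 'eef_rot': array([-2.32194387e-01,  9.72669123e-01,  6.98672485e-04, -2.35442855e-04]), 'contact_force': array([ 0.57076766, -0.08142821,  0.24985502]), 'moment': array([ 0.01642765,  0.00663931, -0.0610917 ]), 'finger_force': 0.0, 'width': 87.65459482782181}
```

View pics/top0.png

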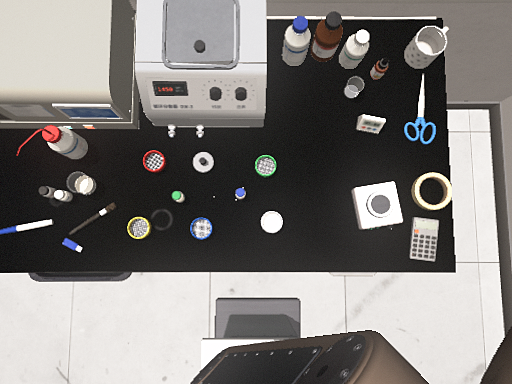

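View pics/scene0.png

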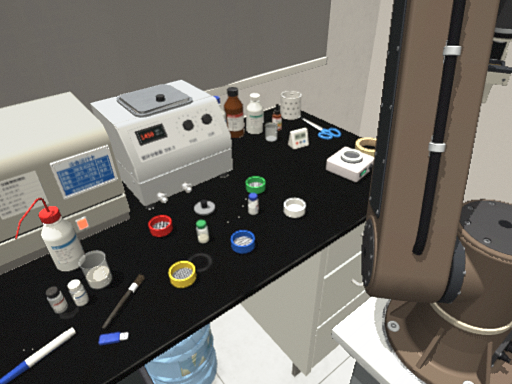

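The top view shows:
- pan (272,222), blue (202,229), yellow (139,228), red (154,161), lid (203,162), green (265,166)
- vials at (177,196) and (240,194)
- shaker at (377,205), with its carrier on top

The scene view agrees. I'll get coarse positions from the top view, then refine with the wrist camera directly overhead.

```bash
cat > h.py <<'E'
from plant import bot
import cv2,numpy as np
from scipy.spatial.transform import Rotation as R
def quat(yaw):  # tool down; tool x points along world angle pi+yaw (camera on robot side for yaw=0)
    return (R.from_euler('z',yaw)*R.from_quat([0,1,0,0])).as_quat()
def rays(name,px,state=None):
    c=bot.get_calibration(name)
    K=np.array([[c['fx'],0,c['cx']],[0,c['fy'],c['cy']],[0,0,1.]])
    u=cv2.undistortPoints(np.asarray(px,float).reshape(-1,1,2),K,c['distortion']).reshape(-1,2)
    d=np.c_[u[:,0],-u[:,1],-np.ones(len(u))]
    if name=='wrist':
        T=np.eye(4);T[:3,:3]=R.from_quat(state['eef_rot']).as_matrix();T[:3,3]=state['tcp_pos']
        M=T@c['T_tool_cam']
    else: M=np.linalg.inv(c['view'])
    return M[:3,3],d@M[:3,:3].T
def cast(name,px,z,state=None):
    o,d=rays(name,px,state)
    return (o+d*((z-o[2])/d[:,2])[:,None])[:,:2]
def project(p,state):
    c=bot.get_calibration('wrist')
    T=np.eye(4);T[:3,:3]=R.from_quat(state['eef_rot']).as_matrix();T[:3,3]=state['tcp_pos']
    q=np.linalg.inv(T@c['T_tool_cam'])@np.r_[p,1]
    K=np.array([[c['fx'],0,c['cx']],[0,c['fy'],c['cy']],[0,0,1.]])
    return cv2.projectPoints(np.array([[q[0],-q[1],-q[2]]]),np.zeros(3),np.zeros(3),K,c['distortion'])[0].ravel()
def blob(img,px,thr=70):
    """contour of the bright blob nearest px on the black worktop"""
    m=(img.max(2)>thr).astype(np.uint8)
    m=cv2.morphologyEx(m,cv2.MORPH_OPEN,np.ones((2,2)))
    cs,_=cv2.findContours(m,cv2.RETR_EXTERNAL,cv2.CHAIN_APPROX_NONE)
    cs=[c for c in cs if cv2.contourArea(c)>30]
    return min(cs,key=lambda c:np.hypot(*(np.array(cv2.minEnclosingCircle(c)[0])-px)))
def circ(pts):
    (x,y),r=cv2.minEnclosingCircle(pts.astype(np.float32));return np.array([x,y]),r
def look(p,yaw,h,name):
    """camera vertically above p; picture and state"""
    q=quat(yaw); off=75.2*np.array([np.cos(yaw),np.sin(yaw)])
    bot.move_ptp([*(np.array(p)+off),h],q); bot.pause(.3)
    s=bot.read_state(); im=bot.camera('wrist')
    cv2.imwrite(f'pics/{name}.png',im[:,:,::-1]); return im,s
E
python3 - <<'E'
from h import *
im=bot.camera('top')
for n,px,z in [('pan',(272,222),30),('fine',(202,229),30),('med',(139,228),30),('red',(154,161),30),('lid',(203,162),14),('green',(265,166),30),('gv',(177,196),57),('bv',(240,194),57),('shaker',(377,205),46)]:
    c=blob(im,px); P,r=circ(cast('top',c,z)); print(n,P.round(1),round(r,1),cv2.minEnclosingCircle(c)[0])
print('carrier',cast('top',[(379,204)],60), 'bath front',cast('top',[(200,128),(171,133),(199,133)],0))
E
```

```text
pan [452.  -25.6] 29.7 (272.2317199707031, 222.59756469726562)
fine [435.6 157. ] 29.3 (202.0, 229.0)
med [437.  317.4] 31.0 (139.5, 228.72222900390625)
red [613.4 283.1] 30.9 (154.90505981445312, 161.5253143310547)
lid [613.5 156.4] 29.0 (203.73585510253906, 162.66036987304688)
green [601.4 -10.5] 29.4 (266.20281982421875, 166.14659118652344)
gv [515.5 213.5] 17.2 (179.0, 197.0)
bv [522.2  58. ] 19.6 (240.0, 194.5)
shaker [ 494.3 -297.6] 76.7 (377.5, 207.0)
carrier [[ 498.01993571 -296.56028052]] bath front [[712.47482355 169.42752125]
 [698.05379482 248.20750979]
 [698.43107823 171.94908475]]
```

```bash
python3 - <<'E'
from h import *
im,s=look([498,-297],0,260,'shk')
print(s['t'],s['tcp_pos'],s['joint_pos'].round(2),project([498,-297,60],s))
im,s=look([452,-25.6],0,220,'pan')
px=project([452,-25.6,30],s); c=blob(im,px,110); print(px,circ(cast('wrist',c,30,s)),s['t'])
E
```

```text
1.9583 [ 572.86230151 -297.62618685  259.92850369] [-0.18  0.29 -0.01  0.   -1.27 -1.39] [255.04088043  87.22877696]
[255.23441475  86.66064373] (array([453.05065918, -21.53112984]), 28.703683853149414) 3.3833
```

View pics/shk.png

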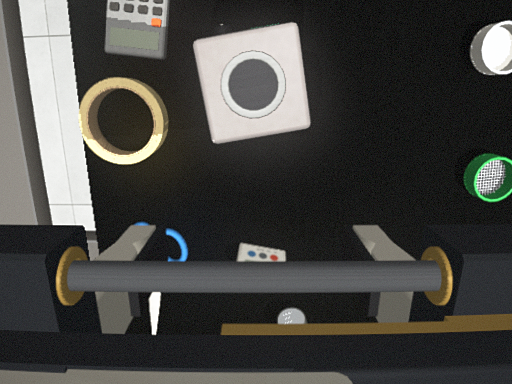

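View pics/pan.png

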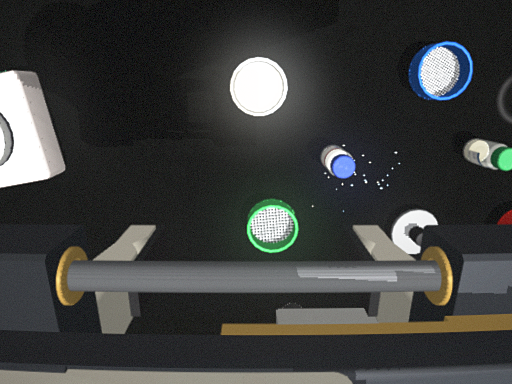

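The shaker picture shows the dark well of the carrier centred near (254,84). The pan picture shows the pan at (258,87), and the neighbours are well clear. I'll look at the carrier again with the tool turned half a turn, which cancels the wrist camera's calibration error.

```bash
cat >> h.py <<'E'
def carrier(im,px,s):
    m=(im.max(2)<130).astype(np.uint8)
    n,l,st,ce=cv2.connectedComponentsWithStats(m)
    k=min([i for i in range(1,n) if 500<st[i,4]<8000],key=lambda i:np.hypot(*(ce[i]-px)))
    c=cv2.findContours((l==k).astype(np.uint8),cv2.RETR_EXTERNAL,cv2.CHAIN_APPROX_NONE)[0][0]
    return circ(cast('wrist',c,60,s)),c.reshape(-1,2).mean(0)
E
python3 - <<'E'
from h import *
P=[]
for i,y in enumerate([0,np.pi]):
    im,s=look([498,-297],y,260,'shk%d'%i)
    r=carrier(im,project([498,-297,60],s),s); print(y,r,s['t'],s['joint_pos'].round(2)); P.append(r[0][0])
print((P[0]+P[1])/2,(P[0]-P[1])/2)
E
```

```text
0 ((array([ 495.40408325, -299.14099121]), 24.84185791015625), array([251.42857143,  83.44285714])) 4.8083 [-0.17  0.29 -0.01 -0.   -1.27 -1.39]
3.141592653589793 ((array([ 495.67044067, -299.11328125]), 24.725255966186523), array([255.30215827,  88.87769784])) 7.85 [-0.23  0.07 -0.28  0.   -1.22  1.8 ]
[ 495.53726196 -299.12713623] [-0.13317871 -0.01385498]
```

```bash
cat >> h.py <<'E'
SEAT=np.array([495.5,-299.1]); Q=quat(0)
def find(name,p,zr,back=75.2,thr=90):
    bot.move_ptp([p[0]+back,p[1],220],Q); bot.pause(.3)
    s=bot.read_state(); im=bot.camera('wrist'); cv2.imwrite(f'pics/{name}.png',im[:,:,::-1])
    r=circ(cast('wrist',blob(im,project([*p,zr],s),thr),zr,s)); print(name,r); return r[0]
def pick(p,h=10.,force=15):
    bot.move_ptp([*p,120],Q); bot.line_to([*p,h],100)
    bot.move_gripper(40 if h<12 else 8,force); bot.pause(.2)
    s=bot.read_state(); print('grip',s['width'],s['finger_force'],s['tcp_pos'],s['t'])
    bot.line_to([*p,230],200)
    s=bot.read_state(); print('up',s['width'],s['finger_force'])
def place(zo,h=10.,p=SEAT):
    """zo: origin height of the part when home"""
    bot.move_ptp([*p,max(230,zo+h+60)],Q); bot.line_to([*p,zo+h+14],150); bot.pause(.3)
    f0=bot.read_state()['contact_force']
    bot.line_to([*p,zo+h+.7],25); bot.pause(.2); s=bot.read_state()
    print('down',s['tcp_pos'],s['contact_force']-f0,s['width'])
    bot.move_gripper(88 if h<12 else 50); bot.pause(.2)
    bot.line_to([*p,zo+h+90],200); print('t',bot.read_state()['t'])
E
python3 - <<'E'
from h import *
pick(find('pan2',[453.1,-21.5],30,thr=110)); place(52)
im,s=look(SEAT,0,260,'pl1'); c=blob(im,project([*SEAT,82],s),200)
print(s['t'])
E
```

```text
pan2 (array([453.14523315, -21.40288353]), 28.669960021972656)
grip 55.26958111598191 15.38918745238334 [453.19951542 -21.37741811  10.08410412] 13.9917
up 55.39759180730131 15.3385706897825
down [ 495.51276644 -299.10933278   62.69477481] [-0.3937542  -0.95993967  0.53490752] 55.29532787687492
t 20.2417
21.1333
```

View pics/pl1.png

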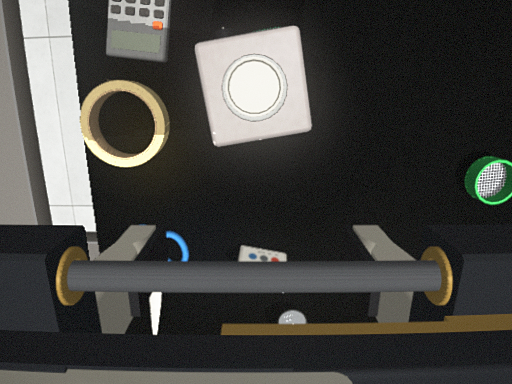

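The pan sits concentric and level in the carrier at about (254,87). Next is the blue sieve, measuring its centre after release.

```bash
cat >> h.py <<'E'
def check(name,zr,hue):
    """centre and radius of the coloured rim at height zr on the stack"""
    bot.move_ptp([SEAT[0]+75.2,SEAT[1],zr+190],Q); bot.pause(.3)
    s=bot.read_state(); im=bot.camera('wrist'); cv2.imwrite(f'pics/{name}.png',im[:,:,::-1])
    hsv=cv2.cvtColor(im,cv2.COLOR_RGB2HSV); d=np.abs((hsv[...,0].astype(int)-hue+90)%180-90)
    m=((d<12)&(hsv[...,1]>110)&(hsv[...,2]>50)).astype(np.uint8)
    m=cv2.morphologyEx(m,cv2.MORPH_OPEN,np.ones((2,2)))
    cs=cv2.findContours(m,cv2.RETR_EXTERNAL,cv2.CHAIN_APPROX_NONE)[0]
    px=project([*SEAT,zr],s); cs=[c for c in cs if cv2.contourArea(cv2.convexHull(c))>300]
    c=min(cs,key=lambda c:np.hypot(*(np.array(cv2.minEnclosingCircle(c)[0])-px)))
    print(name,circ(cast('wrist',c,zr,s)),s['t'])
E
python3 - <<'E'
from h import *
pick(find('fine',[435.6,157],30)); place(74); check('pl2',104,110)
E
```

```text
fine (array([436.38009644, 162.30175781]), 29.04262351989746)
grip 55.99962891349376 15.000141905620694 [436.41807162 162.33844711  10.10160695] 25.8667
up 55.88779235164759 14.99978946056217
down [ 495.51026596 -299.13294615   84.71320564] [-0.7989007   0.89800402  0.78340275] 55.86772302316338
t 32.5833
pl2 (array([ 495.49707031, -298.73651123]), 27.3973331451416) 33.5083
```

View pics/pl2.png

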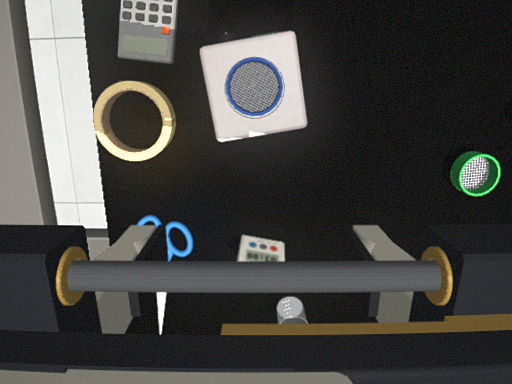

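The blue sieve is centred at (254,86), concentric with the pan and level. Yellow is next. A dark ring lies near it on the bench, but its low brightness keeps it out of the blob threshold.

```bash
python3 - <<'E'
from h import *
p=find('med',[437,322],30)
if np.hypot(*(p-[437,322]))<9: pick(p); place(96); check('pl3',126,27)
E
```

```text
med (array([437.76434326, 324.66873169]), 29.128856658935547)
grip 55.402722168811614 15.000191484577954 [437.79754101 324.71637849  10.11826163] 38.7917
up 55.51142846872992 14.999883715063334
down [ 495.52995299 -299.0982897   106.73960227] [ 0.76827172 -0.25307593 -0.84112657] 55.94084946710863
t 45.9
pl3 (array([ 495.88406372, -298.71722412]), 27.684206008911133) 46.825
```

View pics/med.png

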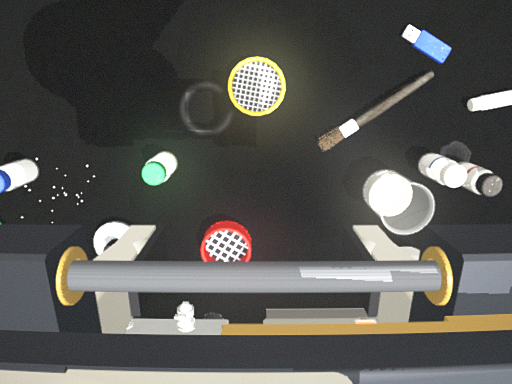

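The yellow sieve is on and centred within 0.5 mm. In that view red sits at (227,245) and is clear of the beaker. The water bath is behind red, so I'll look from less far forward and take red's x from the far rim edge.

```bash
cat >> h.py <<'E'
def find_far(name,p,zr,r,back=15,thr=90):
    """oblique view: far rim edge gives x, both flanks give y"""
    bot.move_ptp([p[0]+back,p[1],220],Q); bot.pause(.3)
    s=bot.read_state(); im=bot.camera('wrist'); cv2.imwrite(f'pics/{name}.png',im[:,:,::-1])
    w=cast('wrist',blob(im,project([*p,zr],s),thr),zr,s)
    P=np.array([w[:,0].max()-r,(w[:,1].max()+w[:,1].min())/2]); print(name,P,np.ptp(w,axis=0),s['t']); return P
E
python3 - <<'E'
from h import *
p=find_far('red',[613,289],30,28)
E
```

```text
red [614.8724295  290.64861699] [58.74873259 56.38188546] 49.3167
```

View pics/red.png

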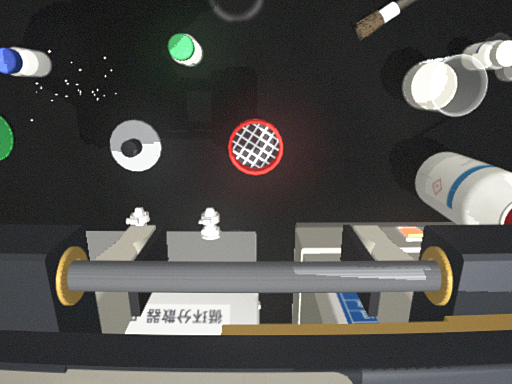

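View pics/pl3.png

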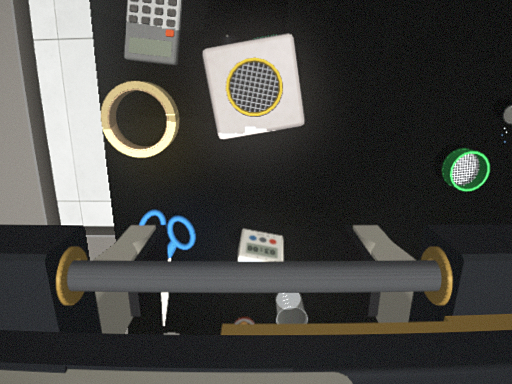

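Red is at (256,147), with bottle, beaker and bath valves all clear of the fingers. The lid is at (135,146). The yellow sieve sits level and concentric on the stack at (254,87).

```bash
python3 - <<'E'
from h import *
pick(np.array([614.9,290.6])); place(118); check('pl4',148,0)
p=find_far('lid',[614,161],14,28)
E
```

```text
grip 54.820208438049356 15.987019739113748 [614.90389782 290.59863461  10.12477151] 51.9333
up 54.69031321361887 15.924268537200987
down [ 495.54619766 -299.08226439  128.74446458] [-1.15160656 -0.99927007  0.38574126] 55.051421242886356
t 58.8167
pl4 (array([ 495.01586914, -298.76608276]), 27.50519371032715) 59.7417
lid [614.40767464 161.02110501] [55.84859826 55.5600008 ] 61.8333
```

View pics/pl4.png

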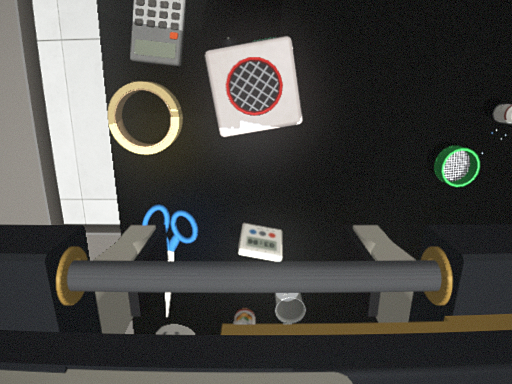

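View pics/lid.png

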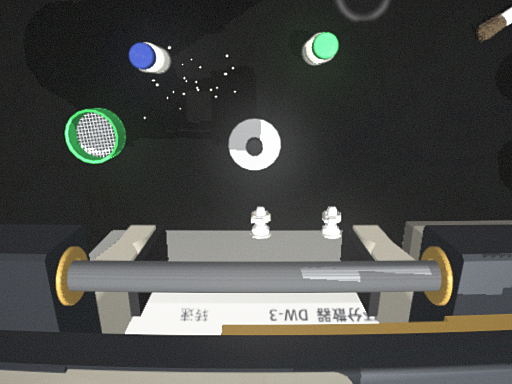

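The red sieve is seated concentric at (254,86). The lid is at (255,145), with its knob upright at the centre and clear space around it.

```bash
python3 - <<'E'
from h import *
pick(np.array([614.4,161.0]),16.,15); place(140,16.)
bot.move_ptp([SEAT[0]+75.2,SEAT[1],330],Q); bot.pause(.3)
s=bot.read_state(); im=bot.camera('wrist'); cv2.imwrite('pics/pl5.png',im[:,:,::-1])
bot.move_ptp([480,0,300],Q); bot.pause(.3)
sc=bot.camera('scene'); cv2.imwrite('pics/sc5.png',cv2.resize(sc[:,:,::-1],(768,576)))
print(project([*SEAT,154],s),bot.read_state()['t'])
E
```

```text
grip 17.69017570635828 15.000005811452866 [614.39897696 161.00277505  15.99453112] 64.8583
up 17.621028764268736 14.999927580356598
down [ 495.5453819  -299.11504403  156.77166006] [ 0.14262947 -0.27966175  0.28685585] 17.604603058759945
t 71.1
[254.48854181  87.76610656] 73.525
```

View pics/pl5.png

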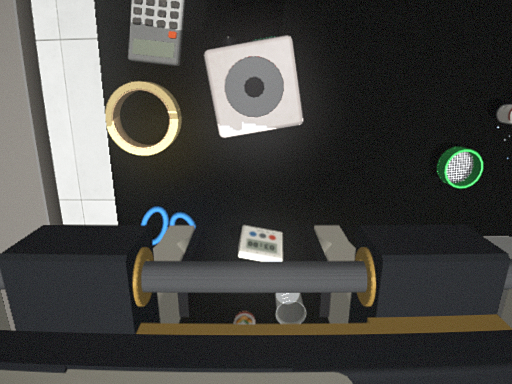

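View pics/sc5.png

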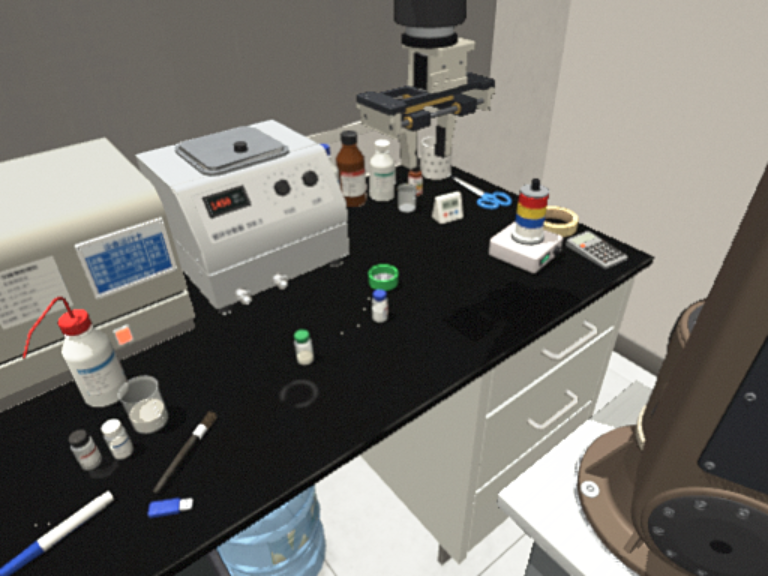

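The overhead picture shows the lid concentric on the stack at (254,87). In the scene view the stack at (533,210) is straight and level, and the green sieve and both vials are still standing where they were.

```bash
python3 -c "
from plant import bot
print(bot.close_job())"
```

```text
the job is handed in; nothing more can be done
None
```

The job is handed in at about 74 s of the 131 s allowed: pan, blue, yellow and red sieves and the lid are stacked in order and look level and centred in the pictures, with the green sieve and both vials still in place; no verdict was returned.

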